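# Clear the label feed ramp and roll the next tube in

### The job

A square tube was let go on the labeller's feed ramp, but it does not roll and blocks the feed: put it in the white basket. Then take the round tube from the table, lay it crosswise on the ramp near its top and let it go there, so that it rolls down by itself into the trough at the bottom.

Things in the scene. Friction and masses are not known exactly. Their poses are not given: they have to be found in the camera images.
- feed_ramp: Fixed grey ramp. Origin: on the table under the slope's middle; x downhill, y across, z up. Flat face from x = -120 mm (57 mm above the table, no stop) to +100 mm (26 mm high), falling 8 degrees. Side fences at y = +-80 mm, 12 mm above the face. Trough at its foot: x = +100 to +150 mm, floor 8 mm, end wall 50 mm high. Beyond it the labeller housing, 57 mm high, to x = +280 mm.
- ramp_top (a point): Point on the ramp's face near its top, midway between the fences (ramp x = -70 mm, 50 mm above the table). Let the round tube go with its middle about above this point and its length along the ramp's y. It rolls off as soon as nothing holds it back; square tubes stay where they are put.
- round_tube: Round capped plastic tube, white with paper label and grey cap, 30 mm in diameter, 100 mm long, 45 g, lying on the table. Origin at its centre (15 mm above the table), y along its length; x and z turn as it rolls. The only loose round tube; a spare square tube like the stuck one lies on the table near it and is not needed.
- stuck_tube: Square capped plastic tube lying crosswise on the ramp just below the middle of the slope: white, 26 mm square, paper label, 100 mm long with its round grey cap (25 mm in diameter, the last 23 mm towards +y), 50 g. Origin at the middle of its length, 13 mm above the ramp's face; y along its length, z square to the face.
- basket: Fixed white open basket, outside 170 mm (x) by 150 mm (y), 70 mm high, walls 5 mm with bands standing out 2 mm, floor about 5 mm thick. Origin: on the table under its middle, z up. There is room to let a tube go just above or inside it.
Not all that is in view belongs to the job. What is shaped like the stuck_tube but turquoise or yellow is not meant. Leave any blue look-alike of the round_tube alone.

How it is judged:
On the way, in this order (a step that is already met when the one before it is completed fails the run):
1. the square tube from the ramp lies in the basket, let go (x of stuck_tube in the frame of basket between -0.08 and 0.08 m and y of stuck_tube in the frame of basket between -0.07 and 0.07 m and z of stuck_tube in the frame of basket below 0.05 m and contact force between the fingers and stuck_tube below 0.05 N and linear speed of stuck_tube below 0.03 m/s), for 0.2 s.
2. the round tube lies on the upper part of the ramp's face, crosswise and let go (x of round_tube in the frame of feed_ramp between -0.13 and 0.03 m and y of round_tube in the frame of feed_ramp between -0.06 and 0.06 m and angle between the y axis of round_tube and the y axis of feed_ramp, either way round below 0.35 rad and contact force between round_tube and feed_ramp above 0.05 N and contact force between the fingers and round_tube below 0.02 N), for 0.04 s.
At the end, for the whole second after the job is handed in: The stuck square tube lies in the basket (middle inside its walls, under 50 mm above the table); the round tube, let go on the upper part of the ramp, lies in the trough (middle at ramp x +100 to +150 mm, under 35 mm above the table); both at rest and released (all of step 1 and x of round_tube in the frame of feed_ramp between 0.1 and 0.15 m and y of round_tube in the frame of feed_ramp between -0.08 and 0.08 m and z of round_tube in the frame of feed_ramp below 0.035 m and linear speed of round_tube below 0.03 m/s and contact force between the fingers and round_tube below 0.05 N); the robot touches nothing.
It fails at once if the round tube was dropped from well above the ramp (let go while its middle is more than 110 mm above the table) (height (world z) of round_tube above 0.11 m and contact force between the fingers and round_tube below 0.02 N).
It also fails if it takes over 54 s, if anything falls off the work surface, if the arm or the gripper's body presses on something with over 40 N, if the wrist force passes 120 N, or if a joint passes its speed limit or range.

### The arm

A 6-joint arm with a two-finger parallel gripper is mounted at the origin on the work surface. World frame = base frame: x ahead of the robot, y to its left, z up, the work surface at z = 0. Lengths are in m, angles in rad, forces in N, time in s.
With the tool pointing down it reaches from about 0.375 to 0.9 m from the base axis. Payload 3.1 kg.
Tool frame: the origin (TCP) lies at the very end of the fingers, on their centre line; the grasp point (between the pads) lies 19 mm behind it (hold_point_z is the distance from the TCP to the grasp point, in m); z points along the fingers, x is the direction in which the jaws open and shut, and the axes are right-handed (so a half turn about z gives the same grasp; the last joint's range is limited). The gripper opens to 87 mm and grips with 3 to 60 N. Pads are 19 mm wide; open, the fingers measure 117 mm over their backs; the gripper's body (75 mm by 190 mm) begins 51 mm behind the grasp point.
Start: joints at [-1.496, 0.527, 1.433, -0, 1.181, -0.178], TCP at [0.156, -0.605, 0.223] pointing down, gripper open.
Joint ranges: [-3.08, 3.08], [-0.75, 2.2], [0.22, 2.44], [-1.43, 4.57], [0, 2.65], [-2.85, 2.85]. Speed limits (rad/s): [2.79, 2.79, 3.14, 3.14, 3.14, 3.14].

### API

Orientations are given as a unit quaternion [x, y, z, w].
In Python, from rig import * gives the robot as it stands.
- The arm moves only by the tool carry_out, never from a script. Its argument "deltas" is a list of rows, each a list of 7 numbers: the closure, from -1 (fully open) to 1 (shut), then the shift along the tool's x, y, z in units of 25 mm (1.0 is 25 mm), then the turn, a rotation vector about the tool's x, y, z in degrees. In form: [[jaw, x, y, z, rx, ry, rz], ...]. A call has 1 to 8 rows; each row is the pose to reach, as a shift and turn from the pose commanded when the call began, along the tool's axes at that moment; what a row does not reach only later rows make up. A row lasts 1/10 s, in which the tool goes at most 50 mm and 8.59 degrees, less where a joint would pass 70% of its speed; a pose out of reach is approached as far as the arm can. A call with a gripper value outside its range is refused whole. The fingers move at their own pace and stop on an object; "force" is the grip in N (left out, the last holds). Time passes only in rows, so rows that repeat a pose let the fingers close. It gives the time, the measured TCP pose, the force and the opening at its end, in the units of the state.
- get_obs(): the state, without advancing time (a new reading comes with each control period).
- camera(name): name is "side" or "top" or "wrist"; returns (picture, depth): 384x512x3 uint8, red, green, blue; 384x512 float32, m along the optical axis (not along the pixel's ray), 0 where there is no reading.
- camera_info(name): a dict with "mtx" (3x3 intrinsics, pixels), "dist_coeffs" ([k1, k2, p1, p2, k3] as OpenCV has them; the pictures are not rectified), "origin" and "rotation" of the camera in the world. Camera axes: x right, y down, z forward; pixel columns grow to the right and rows downward; lengths in m; the calibration is good to about 2 mm. A picture is of the moment at which its call begins: read the wrist's pose just before it. camera_info takes no time and is no camera call; for the wrist camera it gives the pose at the moment of the call.
- hand_in(): hands the job in, once; it reports no verdict.
Trained networks look in the newest picture that a camera, given by its name, has taken for a name from the list of things; names that differ only in an ending like _2 or _b are one class to them, and where a whole thing is asked for, a point or a joint stands for the part that bears it (a point fixed in the world has none). Each returns a list of dicts, best first, with "score" (0 to 1); they miss things now and then, are a little off and sometimes report something else, mostly with a low value. They report only what shows in the picture. A call takes as long as a camera call. They do not tell look-alikes from the thing itself.
- spot_in(camera, target): "pixel" ([row, column] in pixels, amid what is visible of it).
The state is a dict: "time": time; "q": joint angles; "joint_velocities": joint speeds; "joint_torque": joint torques, N m; "position": TCP position; "tool_rot": TCP orientation; "ft_force": force on the tool from outside, world axes, zero at the start; "moment": the same for the moment, N m; "grip_width": finger opening in m.
Only numpy, scipy, OpenCV 4.12 (cv2) and the standard library are available. Lean on these libraries where they do the work, as an engineer would, in place of code of your own. Each camera call takes 0.05 s, during which the arm holds its last target.

## Working session

There is one attempt and no reset: what is moved stays moved. The work goes in short steps, Python scripts to look and compute and a tool call to move; the robot and the scene stay as the last step left them, time stands still between calls to the robot, and variables do not carry over. Pictures are saved under pics/ and viewed, and the job is handed in when it is done.

Besides the shell and the picture viewer there is one more tool, called after "Call:" as name([rows], argument=value, ...), one row to a line, values as JSON. carry_out: Moves the arm, as the interface text tells. Its arguments: {"type":"object","properties":{"deltas":{"type":"array"},"force":{"type":"number"}},"required":["deltas"]}

```bash
mkdir -p pics; ls; cat > h.py <<'E'
from rig import *
import numpy as np, cv2
E
python3 - <<'E'
from h import *
for n in ["side","top"]:
    p,d=camera(n); np.savez(f"{n}0.npz",p=p,d=d)
    cv2.imwrite(f"pics/{n}0.png",cv2.resize(p[:,:,::-1],(768,576)))
    i=camera_info(n); print(n,{k:np.round(np.array(v),4).tolist() for k,v in i.items()})
    for t in ["feed_ramp","round_tube","stuck_tube","basket"]:
        print(t,[(np.round(s["pixel"]).tolist(),round(s["score"],2)) for s in spot_in(n,t)])
print(get_obs())
E
```

```text
pics
side {'mtx': [[366.5041, 0.0, 251.9271], [0.0, 366.5041, 191.8465], [0.0, 0.0, 1.0]], 'dist_coeffs': [-0.0744, 0.0, 0.0, 0.0, 0.0], 'origin': [0.1899, 0.8319, 0.5757], 'rotation': [-0.1738, 0.8473, -0.4913, 0.1024]}
feed_ramp [([205.0, 221.0], 0.62)]
round_tube [([276.0, 252.0], 0.89), ([324.0, 254.0], 0.69)]
stuck_tube [([189.0, 342.0], 0.7), ([198.0, 246.0], 0.67), ([172.0, 212.0], 0.67)]
basket [([160.0, 301.0], 0.77)]
top {'mtx': [[411.3673, 0.0, 258.0033], [0.0, 411.3673, 194.6152], [0.0, 0.0, 1.0]], 'dist_coeffs': [0.0412, 0.0, 0.0, 0.0, 0.0], 'origin': [0.3521, 0.0445, 0.9885], 'rotation': [-0.6941, 0.7127, -0.0739, 0.0692]}
feed_ramp [([172.0, 256.0], 0.8)]
round_tube [([249.0, 169.0], 0.96), ([276.0, 106.0], 0.64), ([214.0, 405.0], 0.48)]
stuck_tube [([186.0, 269.0], 0.96), ([295.0, 363.0], 0.67), ([121.0, 321.0], 0.56)]
basket [([215.0, 407.0], 0.55)]
{'time': 0.5, 'q': array([-1.49650022e+00,  5.27512461e-01,  1.43276991e+00, -7.89991345e-06,
        1.18138506e+00, -1.78495361e-01]), 'joint_velocities': array([ 0.00170182, -0.00030798,  0.00054743,  0.00111949,  0.00032421,
       -0.00081505]), 'joint_torque': array([-9.79167162e-04, -4.39606011e+01, -1.76789385e+01,  6.32986380e-02,
        5.15438325e-02, -3.76044215e-05]), 'position': array([ 0.15634208, -0.60507023,  0.22251843]), 'tool_rot': array([ 7.90604383e-01, -6.12327289e-01, -2.77374500e-05, -2.53299354e-05]), 'ft_force': array([-0.09335485, -0.57034766, -0.52715428]), 'moment': array([ 0.01836695,  0.05104454, -0.01886369]), 'grip_width': 0.08700944625467527}
```

View pics/top0.png

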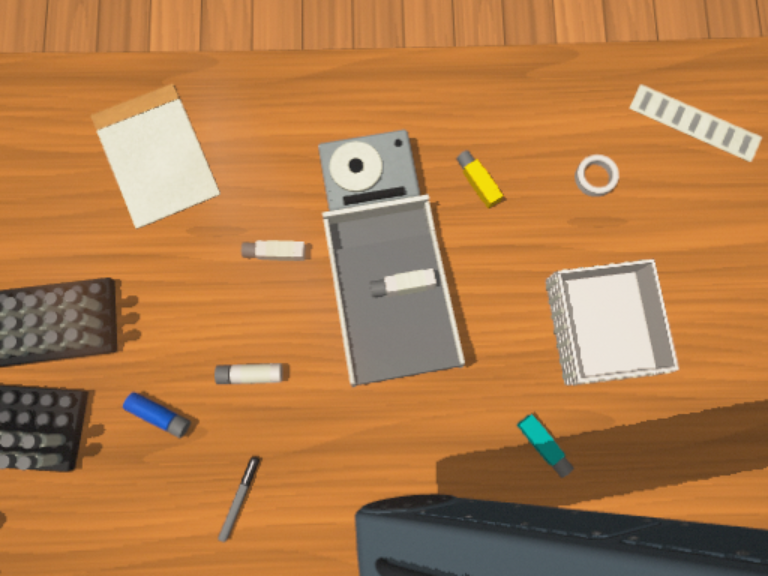

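View pics/side0.png

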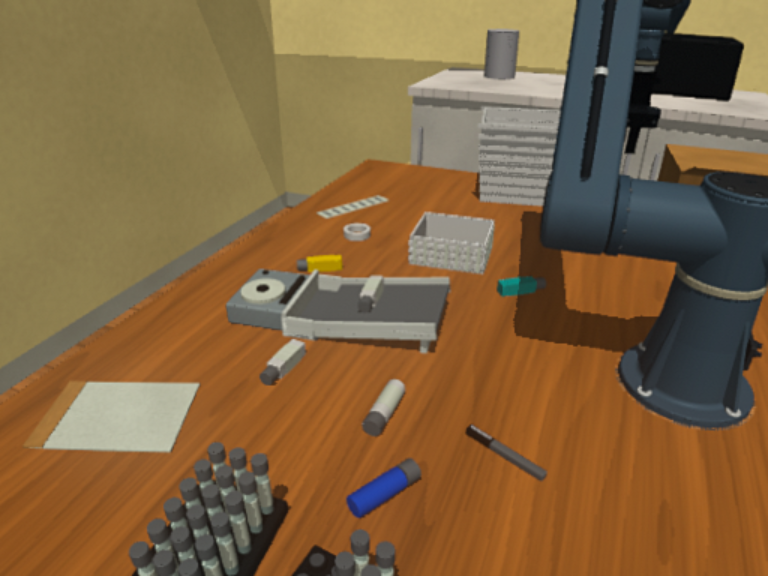

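Candidates in the native top picture (row, col):
- Stuck square tube on the ramp: (188,269).
- Spare white square tube: (166,183).
- White tube, probably the round one: (249,167).
- Look-alikes to leave alone: blue (276,105), yellow (119,320), turquoise (297,363).

The stuck tube is the one on the ramp. I'll check which white tube on the table is round in close crops and with depth.

```bash
cat >> h.py <<'E'
from scipy.spatial.transform import Rotation as R
def cloud(n,p,d,info=None):
    i=info or camera_info(n); K=np.array(i["mtx"]);D=np.array(i["dist_coeffs"])
    rot=np.array(i["rotation"]); M=R.from_quat(rot).as_matrix() if rot.size==4 else rot
    h,w=d.shape; u,v=np.meshgrid(np.arange(w),np.arange(h))
    n_=cv2.undistortPoints(np.stack([u,v],-1).reshape(-1,1,2).astype(np.float64),K,D).reshape(h,w,2)
    c=np.dstack([n_*d[...,None],d]); return c@M.T+np.array(i["origin"])
E
python3 - <<'E'
from h import *
z=np.load("top0.npz");p,d=z["p"],z["d"];W=cloud("top",p,d)
np.set_printoptions(precision=4,suppress=True)
print("table",np.median(W[330:345,100:130,2]) , W[220,220],W[40,200])
def stat(name,r0,r1,c0,c1,zlo,zhi):
    w=W[r0:r1,c0:c1].reshape(-1,3); m=(w[:,2]>zlo)&(w[:,2]<zhi); q=w[m]
    rect=cv2.minAreaRect(q[:,:2].astype(np.float32)*1000)
    print(name,m.sum(),"zmax",np.percentile(q[:,2],[50,90,98]),"rect mm",np.round(rect,1) if 0 else rect)
stat("round",236,262,135,198,.008,.05)
stat("spare",155,178,155,212,.008,.05)
stat("basket",170,260,360,460,.06,.09)
for r,c in [(170,225),(180,235),(230,270),(235,250),(240,290),(220,290),(210,250),(150,240),(185,275),(189,252),(110,270),(215,410)]: print((r,c),W[r,c])
cr=lambda r0,r1,c0,c1:cv2.resize(p[r0:r1,c0:c1,::-1],(390,300),interpolation=cv2.INTER_CUBIC)
s=np.load("side0.npz")["p"]; cs=lambda r0,r1,c0,c1:cv2.resize(s[r0:r1,c0:c1,::-1],(390,300),interpolation=cv2.INTER_CUBIC)
cv2.imwrite("pics/crop.png",np.vstack([np.hstack([cr(225,275,135,200),cr(141,191,150,215)]),np.hstack([cs(246,296,225,290),cs(215,265,160,225)])]))
E
```

```text
table -0.00010977313628207641 [ 0.4956  0.1293 -0.0048] [0.9747 0.1769 0.0013]
round 570 zmax [0.0271 0.0306 0.0324] rect mm ((428.61151123046875, 255.67471313476562), (29.580564498901367, 100.30677795410156), 0.7744863033294678)
spare 488 zmax [0.025  0.0274 0.0291] rect mm ((627.6829223632812, 219.77655029296875), (98.91023254394531, 27.679819107055664), 86.78820037841797)
basket 901 zmax [0.068  0.0709 0.0722] rect mm ((490.4542541503906, -305.69622802734375), (175.51954650878906, 153.28424072265625), 5.62342643737793)
(170, 225) [0.6111 0.1132 0.0315]
(180, 235) [0.5853 0.0895 0.0336]
(230, 270) [0.4617 0.0104 0.0492]
(235, 250) [0.4515 0.0565 0.0487]
(240, 290) [ 0.437  -0.0337  0.0566]
(220, 290) [ 0.4843 -0.0368  0.0437]
(210, 250) [0.5105 0.0552 0.0418]
(150, 240) [0.6675 0.077  0.0093]
(185, 275) [ 0.5635 -0.0039  0.0646]
(189, 252) [0.5558 0.0493 0.063 ]
(110, 270) [0.756  0.0007 0.0449]
(215, 410) [ 0.4947 -0.3294  0.0039]
```

View pics/crop.png

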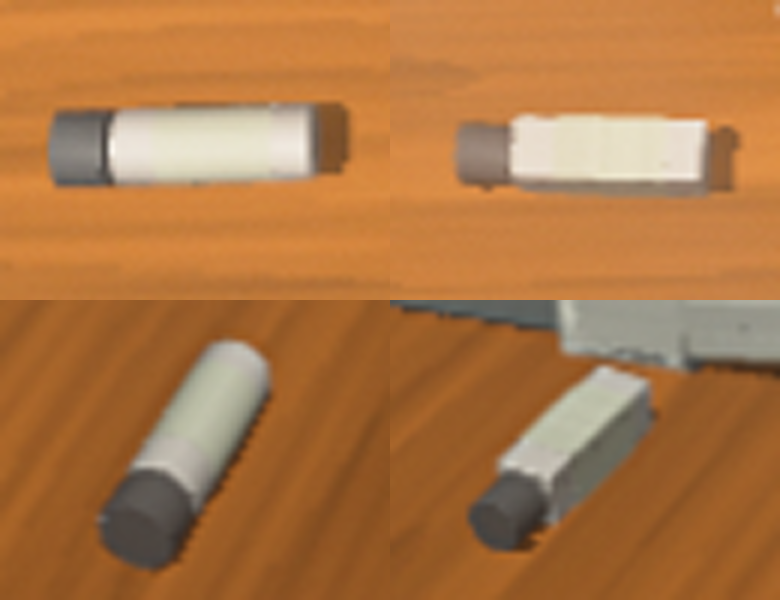

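The crops confirm it: (249,167) is the round tube, with a smooth shaded barrel and a cap as wide as the body, z about 31 mm. (166,183) is the square spare. Next I'll fit the ramp's pose and the stuck tube's pose.

```bash
python3 - <<'E'
from h import *
np.set_printoptions(precision=4,suppress=True)
z=np.load("top0.npz");p,d=z["p"],z["d"];W=cloud("top",p,d)
q=W[125:265,205:320].reshape(-1,3)
# ramp face plane
m0=(q[:,2]>0.02)&(q[:,0]<0.64)&(q[:,0]>0.4)
f=q[m0]; 
for it in range(30):
    A=np.c_[f[:,:2],np.ones(len(f))]; c=np.linalg.lstsq(A,f[:,2],rcond=None)[0]
    g=q[m0]; r=g[:,2]-np.c_[g[:,:2],np.ones(len(g))]@c; f=g[abs(r)<.006]
print("plane",c,"slope deg",np.degrees(np.arctan(np.hypot(c[0],c[1]))),"dir",np.degrees(np.arctan2(-c[1],-c[0])),len(f))
rr=q[:,2]-np.c_[q[:,:2],np.ones(len(q))]@c
# outline of ramp + housing 
allp=q[(q[:,2]>0.008)&(q[:,0]<0.7)&(q[:,0]>.38)]
rect=cv2.minAreaRect(q[(q[:,2]>0.02)&(q[:,0]<0.71)].astype(np.float32)[:,:2]*1000);print(rect)
from scipy.optimize import least_squares
# fences: points 8..18 mm above the plane
fe=q[(rr>.007)&(rr<.018)&(q[:,0]<.62)&(q[:,0]>.41)]
yaw0=np.arctan2(-c[1],-c[0])
for side in (1,-1):
    for yaw in [np.radians(-8)]:
        n=np.array([-np.sin(yaw),np.cos(yaw)]); s=fe[:,:2]@n
    s0=np.median(s); 
    g=fe[(s>s0+0.04 if side>0 else s<s0-0.04)] if False else fe
    lat=fe[:,:2]@n; mid=(np.percentile(lat,2)+np.percentile(lat,98))/2
    g=fe[(lat-mid)*side>.06]; l=cv2.fitLine(g[:,:2].astype(np.float32),cv2.DIST_HUBER,0,.01,.01).ravel()
    print(side,len(g),l,np.degrees(np.arctan2(l[1],l[0])))
# stuck
st=q[(rr>.016)&(rr<.035)&(q[:,0]<.61)&(q[:,0]>.5)]
r=cv2.minAreaRect(st.astype(np.float32)[:,:2]*1000);print("stuck",r,len(st),np.percentile(st[:,2],[5,50,95]), st.mean(0))
E
```

```text
plane [-0.139  -0.02    0.1145] slope deg 7.994882616855923 dir 8.18972700971482 5757
((539.6500854492188, 28.018096923828125), (365.8041687011719, 174.3963165283203), 8.74973201751709)
1 201 [0.989  0.1481 0.5462 0.1142] 8.514746
-1 214 [ 0.9887  0.1502  0.5147 -0.0605] 8.636991
stuck ((557.656494140625, -1.79730224609375), (124.47534942626953, 48.422794342041016), 82.58955383300781) 494 [0.0565 0.0622 0.0654] [0.558  0.0089 0.0619]
```

```bash
python3 - <<'E'
from h import *
np.set_printoptions(precision=4,suppress=True,linewidth=160)
z=np.load("top0.npz");p,d=z["p"],z["d"];W=cloud("top",p,d)
q=W[80:275,195:325].reshape(-1,3)
yaw=np.radians(8.6);u=np.array([np.cos(yaw),np.sin(yaw)]);n=np.array([-u[1],u[0]])
s=q[:,:2]@u; l=q[:,:2]@n+.0528
m=abs(l)<.03
for a in np.r_[np.arange(.38,.46,.005),np.arange(.5,.6,.01),np.arange(.6,.72,.005)]:
    k=m&(s>=a)&(s<a+.005); print(round(a+.0025,4),k.sum(),np.median(q[k,2]) if k.any() else None,end="; ")
print()
# stuck tube: points above face
h=q[:,2]-(0.1144-.1404*s)
k=(h>.017)&(h<.035)&(abs(l)<.075)&(s>.5)&(s<.6)
S=np.c_[s[k],l[k]]
for b in np.arange(-.075,.075,.01):
    kk=(S[:,1]>b)&(S[:,1]<b+.01)
    if kk.sum(): print(round(b+.005,3),kk.sum(),np.percentile(S[kk,0],[2,50,98]),np.median(h[k][kk]))
E
```

```text
0.3825 54 -0.000753544368785275; 0.3875 55 -0.00012966222117072324; 0.3925 54 -8.069461541559964e-05; 0.3975 51 -0.0006477329204019888; 0.4025 55 -0.0005254856806399255; 0.4075 54 -0.000586550518553941; 0.4125 88 0.0022262096043788593; 0.4175 63 0.05622431708079534; 0.4225 55 0.054929998364075416; 0.4275 60 0.05453404804965195; 0.4325 57 0.054116433822130494; 0.4375 60 0.053301188550752; 0.4425 56 0.052215509339200605; 0.4475 57 0.05195980059078609; 0.4525 55 0.051271330023452966; 0.4575 57 0.0503329275251837; 0.4625 50 0.04990351206675264; 0.5025 52 0.04415028858787884; 0.5125 52 0.042288359514007834; 0.5225 53 0.04080399921233868; 0.5325 51 0.03993488827458147; 0.5425 89 0.05678920800881326; 0.5525 54 0.06249843400099053; 0.5625 49 0.060930347705701604; 0.5725 25 0.03428341736535334; 0.5825 50 0.03264148917426485; 0.5925 50 0.03148671593968694; 0.6025 48 0.029955010014552363; 0.6075 48 0.028945859440228983; 0.6125 49 0.028337353520689113; 0.6175 43 0.027321184595004655; 0.6225 49 0.027484466090807347; 0.6275 50 0.026279191597740337; 0.6325 28 0.025759948759742246; 0.6375 14 0.00776
[... 392 characters left out ...]
; 0.7025 56 0.05217107866478449; 0.7075 45 0.052710448497227724; 0.7125 25 0.04656914975797166; 0.7175 55 0.04586957314669193; 
-0.07 24 [0.5416 0.5538 0.5661] 0.026742645090818154
-0.06 47 [0.5415 0.5536 0.5665] 0.02580991680503955
-0.05 50 [0.5415 0.5535 0.5671] 0.02658213731141204
-0.04 54 [0.5409 0.5529 0.5681] 0.026670683824189037
-0.03 52 [0.5414 0.5536 0.5674] 0.02622773180724184
-0.02 53 [0.5408 0.5535 0.5678] 0.02607933343285214
-0.01 51 [0.5415 0.5533 0.5664] 0.02585114460996929
-0.0 51 [0.5406 0.5529 0.5667] 0.026048514401323775
0.01 40 [0.5427 0.5525 0.5642] 0.024459830896036233
0.02 43 [0.542  0.5521 0.5642] 0.023401096093090892
0.03 20 [0.5429 0.5516 0.5618] 0.02314874371175396
```

Ramp frame: origin s=0.5335, yaw 8.6°, slope 8.0°. All of its edges agree with the sizes given. The stuck tube is at ramp x≈+19 mm, y≈-20 mm. Basket centre is (0.490,-0.306). Next I'll write a helper that works out the moves.

```bash
cat >> h.py <<'E'
np.set_printoptions(precision=3,suppress=True,linewidth=160)
yaw=np.radians(8.6);u=np.array([np.cos(yaw),np.sin(yaw),0]);n=np.array([-u[1],u[0],0]);Z=np.array([0,0,1.])
t=np.radians(8.0)
O=.5335*u-.0528*n
ex=np.cos(t)*u-np.sin(t)*Z; ez=np.sin(t)*u+np.cos(t)*Z
Rface=np.c_[ex,-n,-ez]
def Rdown(deg):
    a=np.radians(deg);x=np.array([np.cos(a),np.sin(a),0]); return np.c_[x,np.cross(-Z,x),-Z]
def face(x,y,h): # ramp x on the face, height h along normal
    return O+n*y+u*x+Z*(.0401-.1405*x)+ez*h
def delta(P,Rt):
    o=get_obs();p=np.array(o["position"]);r=R.from_quat(o["tool_rot"]).as_matrix()
    print("t",round(o["time"],2),"at",p,"to",P,"delta:",r.T@(P-p)/.025,np.degrees(R.from_matrix(r.T@Rt).as_rotvec()),"w",round(o["grip_width"],4),"F",o["ft_force"])
E
python3 - <<'E'
from h import *
delta(face(.019,-.02,.12),Rface)
E
```

```text
t 0.5 at [ 0.156 -0.605  0.223] to [0.574 0.013 0.156] delta: [-19.767 -22.348   2.652] [ -5.875  -6.505 -83.968] w 0.087 F [-0.093 -0.57  -0.527]
```

Call:
carry_out([
  [-1,-19.8,-22.3,1.0,-5.9,-6.5,-84],
  [-1,-19.8,-22.3,1.0,-5.9,-6.5,-84],
  [-1,-19.8,-22.3,1.0,-5.9,-6.5,-84],
  [-1,-19.8,-22.3,1.0,-5.9,-6.5,-84],
  [-1,-19.8,-22.3,1.0,-5.9,-6.5,-84],
  [-1,-19.8,-22.3,1.0,-5.9,-6.5,-84],
  [-1,-19.8,-22.3,1.0,-5.9,-6.5,-84],
  [-1,-19.8,-22.3,1.0,-5.9,-6.5,-84],
], force=15)

```text
time: 1.3
position: [0.3804, -0.2719, 0.2094]
tool_rot: [0.997, -0.059, -0.058, 0.005]
ft_force: [0.3, 0.2, 1.3]
grip_width: 0.0872
```

```bash
python3 - <<'E'
from h import *
delta(face(.019,-.02,.12),Rface)
E
```

```text
t 1.3 at [ 0.38  -0.272  0.209] to [0.574 0.013 0.156] delta: [  6.533 -12.257   1.174] [ -0.998  -1.225 -15.272] w 0.0872 F [0.313 0.221 1.343]
```

Call:
carry_out([
  [-1,6.5,-12.3,1.2,-1.0,-1.2,-15.3],
  [-1,6.5,-12.3,1.2,-1.0,-1.2,-15.3],
  [-1,6.5,-12.3,1.2,-1.0,-1.2,-15.3],
  [-1,6.5,-12.3,1.2,-1.0,-1.2,-15.3],
  [-1,6.5,-12.3,1.2,-1.0,-1.2,-15.3],
  [-1,6.5,-12.3,1.2,-1.0,-1.2,-15.3],
  [-1,6.5,-12.3,1.2,-1.0,-1.2,-15.3],
  [-1,6.5,-12.3,1.2,-1.0,-1.2,-15.3],
])

```text
time: 2.1
position: [0.5763, 0.0168, 0.1545]
tool_rot: [0.995, 0.075, -0.068, 0.004]
ft_force: [-1.3, 0.2, 0.6]
grip_width: 0.0871
```

Call:
carry_out([
  [-1,0,0,0,0,0,0],
  [-1,0,0,0,0,0,0],
])

```text
time: 2.3
position: [0.5729, 0.011, 0.1555]
tool_rot: [0.995, 0.072, -0.07, 0.005]
ft_force: [0.7, -0.9, 0.4]
grip_width: 0.0869
```

```bash
python3 - <<'E'
from h import *
delta(face(.019,-.02,.12),Rface)
i=camera_info("wrist");p,d=camera("wrist"); cv2.imwrite("pics/w1.png",p[:,:,::-1]); W=cloud("wrist",p,d,i)
rel=W-O; X=rel@u;Y=rel@n; H=(rel-face(0,0,0)+O)@ez
k=(H>.016)&(H<.035)&(abs(Y)<.075)&(abs(X)<.08)&(d>.05)
for b in np.arange(-.08,.08,.01):
    kk=k&(Y>b)&(Y<b+.01)
    if kk.sum()>20: print(round(b+.005,3),kk.sum(),np.percentile(X[kk],[2,98]),np.median(H[kk]))
k2=(abs(Y)<.03)&(X>-.05)&(X<-.01); print("face H",np.median(H[k2&(d>.05)]), np.percentile(Y[k],[1,99]))
E
```

```text
t 2.3 at [0.573 0.011 0.156] to [0.574 0.013 0.156] delta: [ 0.04  -0.078 -0.035] [-0.061  0.04  -0.315] w 0.0869 F [ 0.678 -0.946  0.375]
-0.065 208 [0.009 0.034] 0.026032159671938837
-0.055 230 [0.009 0.034] 0.02628050525903132
-0.045 252 [0.009 0.034] 0.026257491014074062
-0.035 244 [0.009 0.034] 0.026235306717807313
-0.025 261 [0.008 0.033] 0.0262923241360796
-0.015 270 [0.008 0.033] 0.026107125789804078
-0.005 269 [0.008 0.033] 0.026068875702063864
0.005 295 [0.009 0.033] 0.02578206377847254
0.015 258 [0.008 0.031] 0.02356328347429512
0.025 262 [0.008 0.031] 0.023768317430872654
0.035 44 [0.009 0.03 ] 0.019868192294212304
face H 0.2118460441788495 [-0.068  0.03 ]
```

View pics/w1.png

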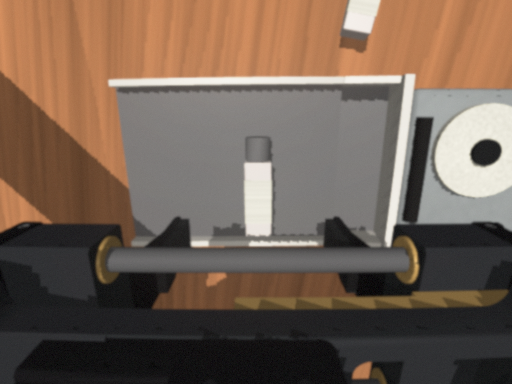

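The wrist view shows the stuck tube at about (190,258), between the jaw lines. The top and wrist measurements agree within 2 mm. Descending along the face normal.

```bash
python3 - <<'E'
from h import *
delta(face(.0175,-.02,.004),Rface)
E
```

```text
t 2.35 at [0.573 0.011 0.156] to [0.556 0.01  0.042] delta: [-0.014 -0.087  4.611] [-0.071  0.024 -0.367] w 0.087 F [-1.053  1.053  0.726]
```

Call:
carry_out([
  [-1,0,-0.05,1.5,0,0,-0.3],
  [-1,0,-0.05,2.6,0,0,-0.3],
  [-1,0,-0.05,3.6,0,0,-0.3],
  [-1,0,-0.05,4.2,0,0,-0.3],
  [-1,0,-0.05,4.6,0,0,-0.3],
  [-1,0,-0.05,4.6,0,0,-0.3],
  [-1,0,-0.05,4.6,0,0,-0.3],
])

```text
time: 3.05
position: [0.5579, 0.01, 0.0423]
tool_rot: [0.995, 0.074, -0.069, 0.005]
ft_force: [0.6, -0.4, -0.2]
grip_width: 0.0872
```

Call:
carry_out([
  [1,0,0,0,0,0,0],
  [1,0,0,0,0,0,0],
  [1,0,0,0,0,0,0],
  [1,0,0,0,0,0,0],
  [1,0,0,0,0,0,0],
  [1,0,0,0,0,0,0],
], force=15)

```text
time: 3.65
position: [0.5575, 0.0109, 0.0416]
tool_rot: [0.995, 0.075, -0.07, 0.005]
ft_force: [0.2, 0.9, -0.5]
grip_width: 0.0468
```

Call:
carry_out([
  [1,0,0,0,0,0,0],
  [1,0,0,0,0,0,0],
  [1,0,0,0,0,0,0],
  [1,0,0,0,0,0,0],
  [1,0,0,0,0,0,0],
])

```text
time: 4.15
position: [0.5575, 0.0108, 0.0416]
tool_rot: [0.995, 0.075, -0.07, 0.005]
ft_force: [-0.9, 1.2, -0.5]
grip_width: 0.0258
```

Call:
carry_out([
  [1,0,0,-0.5,0,0,0],
  [1,0,0,-1.5,0,0,0],
  [1,0,0,-2.5,0,0,0],
  [1,0,0,-3.5,0,0,0],
  [1,0,0,-4.5,0,0,0],
  [1,0,0,-4.5,0,0,0],
])

```text
time: 4.75
position: [0.5762, 0.0127, 0.1573]
tool_rot: [0.995, 0.075, -0.065, 0.006]
ft_force: [0.1, 0.4, -0.8]
grip_width: 0.0259
```

```bash
python3 - <<'E'
from h import *
p,d=camera("wrist"); cv2.imwrite("pics/w2.png",p[:,:,::-1])
delta(np.array([.4905,-.3057,.16]),Rdown(5.6))
E
```

```text
t 4.8 at [0.575 0.013 0.155] to [ 0.49  -0.306  0.16 ] delta: [-5.211 12.095  0.517] [0.218 7.702 3.008] w 0.0258 F [-0.197 -0.419 -1.279]
```

View pics/w2.png

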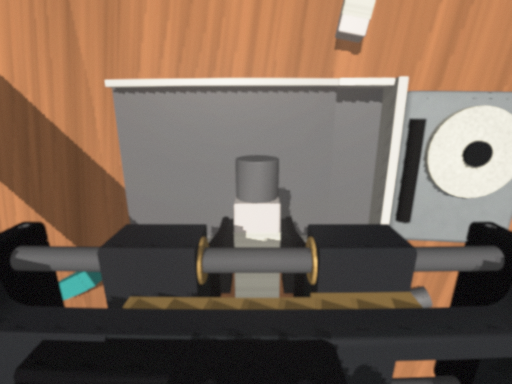

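The wrist view shows the tube held between the fingers at about (215,258), opening 26 mm. Moving to the basket.

Call:
carry_out([
  [1,-5.2,12.1,0.5,0.2,7.7,3.0],
  [1,-5.2,12.1,0.5,0.2,7.7,3.0],
  [1,-5.2,12.1,0.5,0.2,7.7,3.0],
  [1,-5.2,12.1,0.5,0.2,7.7,3.0],
  [1,-5.2,12.1,0.5,0.2,7.7,3.0],
  [1,-5.2,12.1,0.5,0.2,7.7,3.0],
  [1,-5.2,12.1,0.5,0.2,7.7,3.0],
  [1,-5.2,12.1,0.5,0.2,7.7,3.0],
])

```text
time: 5.6
position: [0.4877, -0.3098, 0.1573]
tool_rot: [0.999, 0.046, -0.003, 0.0]
ft_force: [1.1, -0.3, -0.2]
grip_width: 0.0258
```

```bash
python3 - <<'E'
from h import *
delta(np.array([.4905,-.3057,.03]),Rdown(5.6))
E
```

```text
t 5.6 at [ 0.488 -0.31   0.157] to [ 0.49  -0.306  0.03 ] delta: [ 0.156 -0.153  5.09 ] [-0.01   0.336 -0.31 ] w 0.0258 F [ 1.118 -0.298 -0.198]
```

Call:
carry_out([
  [1,0.1,-0.1,1.0,0,0,0],
  [1,0.1,-0.1,2.2,0,0,0],
  [1,0.1,-0.1,3.4,0,0,0],
  [1,0.1,-0.1,4.4,0,0,0],
  [1,0.1,-0.1,5.2,0,0,0],
  [1,0.1,-0.1,5.4,0,0,0],
  [1,0.1,-0.1,5.4,0,0,0],
])

```text
time: 6.3
position: [0.49, -0.3011, 0.0221]
tool_rot: [0.999, 0.049, -0.004, -0.002]
ft_force: [-0.4, -0.3, -0.4]
grip_width: 0.0258
```

Call:
carry_out([
  [-1,0,0,0,0,0,0],
  [-1,0,0,0,0,0,0],
  [-1,0,0,0,0,0,0],
  [-1,0,0,0,0,0,0],
  [-1,0,0,0,0,0,0],
])

```text
time: 6.8
position: [0.491, -0.3031, 0.0239]
tool_rot: [0.999, 0.049, -0.002, -0.0]
ft_force: [-0.6, -0.3, 0.3]
grip_width: 0.0583
```

Call:
carry_out([
  [-1,0,0,-1,0,0,0],
  [-1,0,0,-2.5,0,0,0],
  [-1,0,0,-4,0,0,0],
  [-1,0,0,-5.5,0,0,0],
  [-1,0,0,-6,0,0,0],
  [-1,0,0,-6,0,0,0],
])

```text
time: 7.4
position: [0.4926, -0.3038, 0.1756]
tool_rot: [0.999, 0.049, -0.001, 0.001]
ft_force: [0.3, 0.1, -0.5]
grip_width: 0.0864
```

```bash
python3 - <<'E'
from h import *
p,d=camera("wrist"); cv2.imwrite("pics/w3.png",p[:,:,::-1])
delta(np.array([.4286,.2557,.15]),Rdown(0.8))
E
```

```text
t 7.45 at [ 0.492 -0.303  0.174] to [0.429 0.256 0.15 ] delta: [ -0.323 -22.484   0.952] [0.002 0.25  4.794] w 0.0866 F [-0.384 -0.261  0.071]
```

View pics/w3.png

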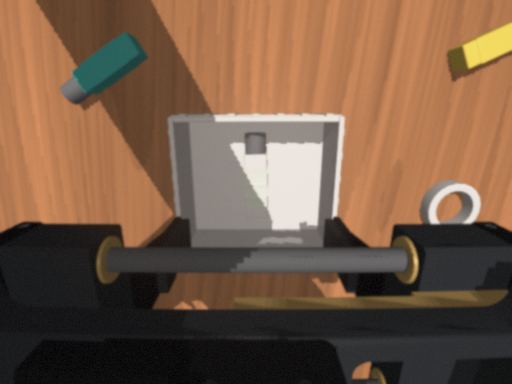

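The tube lies flat in the basket, cap at (143,255). Moving to above the round tube.

Call:
carry_out([
  [-1,-0.3,-22.5,0.9,0,0.2,4.8],
  [-1,-0.3,-22.5,0.9,0,0.2,4.8],
  [-1,-0.3,-22.5,0.9,0,0.2,4.8],
  [-1,-0.3,-22.5,0.9,0,0.2,4.8],
  [-1,-0.3,-22.5,0.9,0,0.2,4.8],
  [-1,-0.3,-22.5,0.9,0,0.2,4.8],
  [-1,-0.3,-22.5,0.9,0,0.2,4.8],
  [-1,-0.3,-22.5,0.9,0,0.2,4.8],
])

```text
time: 8.25
position: [0.445, 0.0961, 0.1557]
tool_rot: [1.0, 0.007, -0.003, -0.0]
ft_force: [1.2, 0.5, 0.7]
grip_width: 0.087
```

```bash
python3 - <<'E'
from h import *
delta(np.array([.4286,.2557,.15]),Rdown(0.8))
E
```

```text
t 8.25 at [0.445 0.096 0.156] to [0.429 0.256 0.15 ] delta: [-0.569 -6.39   0.239] [-0.054  0.361 -0.038] w 0.087 F [1.191 0.51  0.703]
```

Call:
carry_out([
  [-1,-0.6,-6.4,0.2,0,0,0],
  [-1,-0.6,-6.4,0.2,0,0,0],
  [-1,-0.6,-6.4,0.2,0,0,0],
  [-1,-0.6,-6.4,0.2,0,0,0],
  [-1,-0.6,-6.4,0.2,0,0,0],
  [-1,-0.6,-6.4,0.2,0,0,0],
])

```text
time: 8.85
position: [0.429, 0.253, 0.1516]
tool_rot: [1.0, 0.007, -0.002, 0.0]
ft_force: [0.7, 0.4, -0.8]
grip_width: 0.0872
```

```bash
python3 - <<'E'
from h import *
i=camera_info("wrist");p,d=camera("wrist"); cv2.imwrite("pics/w4.png",p[:,:,::-1]); W=cloud("wrist",p,d,i)
k=(W[...,2]>.008)&(W[...,2]<.045)&(abs(W[...,0]-.43)<.04)&(abs(W[...,1]-.256)<.08)&(d>.05)
q=W[k];print(k.sum(),cv2.minAreaRect(q[:,:2].astype(np.float32)*1000),np.percentile(q[:,2],[50,98]),np.percentile(q[:,:2],[1,99],axis=0))
delta(np.array([.4286,.2557,.004]),Rdown(0.8))
E
```

```text
2392 ((427.98748779296875, 255.00021362304688), (30.038732528686523, 99.82284545898438), 0.20323088765144348) [0.028 0.031] [[0.413 0.207]
 [0.442 0.305]]
t 8.9 at [0.429 0.253 0.152] to [0.429 0.256 0.004] delta: [-0.006 -0.129  5.918] [ 0.033  0.237 -0.072] w 0.0869 F [-1.139 -0.108 -0.814]
```

View pics/w4.png

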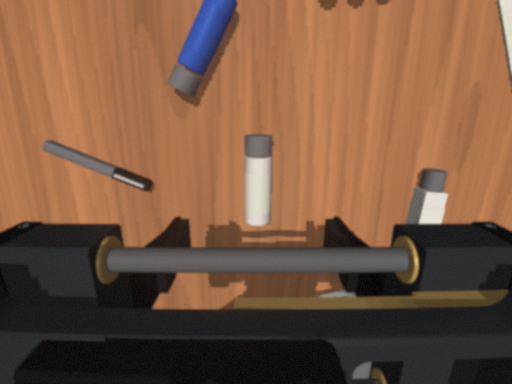

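The round tube is at (180,258) in the wrist view, 30 × 100 mm, centre (0.428,0.255). This agrees with the top view. Descending.

Call:
carry_out([
  [-1,0,-0.1,1.5,0,0,0],
  [-1,0,-0.1,3.0,0,0,0],
  [-1,0,-0.1,4.4,0,0,0],
  [-1,0,-0.1,5.3,0,0,0],
  [-1,0,-0.1,5.8,0,0,0],
  [-1,0,-0.1,5.9,0,0,0],
  [-1,0,-0.1,5.9,0,0,0],
])

```text
time: 9.6
position: [0.4302, 0.256, 0.0056]
tool_rot: [1.0, 0.006, -0.001, -0.0]
ft_force: [0.4, -0.9, -0.3]
grip_width: 0.0869
```

Call:
carry_out([
  [1,0,0,0,0,0,0],
  [1,0,0,0,0,0,0],
  [1,0,0,0,0,0,0],
  [1,0,0,0,0,0,0],
  [1,0,0,0,0,0,0],
  [1,0,0,0,0,0,0],
  [1,0,0,0,0,0,0],
  [1,0,0,0,0,0,0],
])

```text
time: 10.4
position: [0.4296, 0.2567, 0.0053]
tool_rot: [1.0, 0.007, -0.001, -0.0]
ft_force: [-0.4, 0.2, 0.4]
grip_width: 0.0311
```

Call:
carry_out([
  [1,0,0,0,0,0,0],
  [1,0,0,0,0,0,0],
  [1,0,0,0,0,0,0],
])

```text
time: 10.7
position: [0.4296, 0.2567, 0.0053]
tool_rot: [1.0, 0.007, -0.001, -0.0]
ft_force: [-0.7, 0.4, -0.9]
grip_width: 0.0292
```

Call:
carry_out([
  [1,0,0,-0.5,0,0,0],
  [1,0,0,-1.5,0,0,0],
  [1,0,0,-3.0,0,0,0],
  [1,0,0,-4.5,0,0,0],
  [1,0,0,-5.5,0,0,0],
  [1,0,0,-5.5,0,0,0],
])

```text
time: 11.3
position: [0.4323, 0.2575, 0.1471]
tool_rot: [1.0, 0.007, 0.003, -0.002]
ft_force: [1.0, 0.3, -1.0]
grip_width: 0.0294
```

```bash
python3 - <<'E'
from h import *
p,d=camera("wrist"); cv2.imwrite("pics/w5.png",p[:,:,::-1])
delta(face(-.07,0,.07),Rface)
E
```

```text
t 11.35 at [0.431 0.257 0.145] to [0.476 0.019 0.119] delta: [1.656 9.565 1.021] [-0.658 -8.181 -7.775] w 0.0297 F [ 0.286  0.078 -0.112]
```

View pics/w5.png

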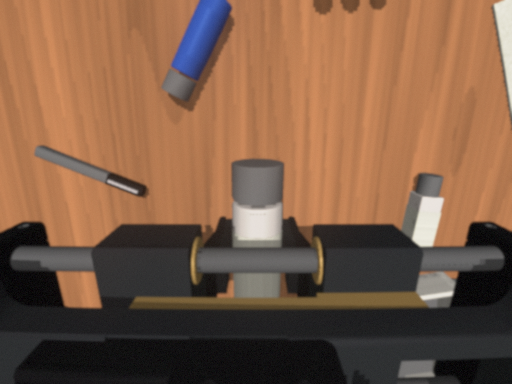

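The tube is held, cap at (182,257). Moving above ramp_top.

Call:
carry_out([
  [1,1.7,9.6,1.0,-0.7,-8.2,-7.8],
  [1,1.7,9.6,1.0,-0.7,-8.2,-7.8],
  [1,1.7,9.6,1.0,-0.7,-8.2,-7.8],
  [1,1.7,9.6,1.0,-0.7,-8.2,-7.8],
  [1,1.7,9.6,1.0,-0.7,-8.2,-7.8],
  [1,1.7,9.6,1.0,-0.7,-8.2,-7.8],
  [1,1.7,9.6,1.0,-0.7,-8.2,-7.8],
])

```text
time: 12.05
position: [0.4746, 0.0165, 0.1165]
tool_rot: [0.995, 0.073, -0.074, 0.005]
ft_force: [-0.8, 1.3, -1.0]
grip_width: 0.0301
```

Call:
carry_out([
  [1,0,0,0,0,0,0],
])

```text
time: 12.15
position: [0.4744, 0.0182, 0.117]
tool_rot: [0.994, 0.075, -0.074, 0.006]
ft_force: [0.1, 1.0, -0.4]
grip_width: 0.0293
```

```bash
python3 - <<'E'
from h import *
delta(face(-.07,0,.0065),Rface)
for nme in ("top","wrist"):
    i=camera_info(nme);p,d=camera(nme);W=cloud(nme,p,d,i)
    cv2.imwrite(f"pics/{nme}6.png",p[:,:,::-1])
    rel=W-O;X=rel@u;Y=rel@n;H=(W-face(0,0,0))@ez
    k=(d>.05)&(X>-.1)&(X<.05)&(abs(Y)<.06)&(abs(H)<.01); print(nme,"face H med",np.median(H[k]),k.sum())
E
```

```text
t 12.15 at [0.474 0.018 0.117] to [0.467 0.017 0.056] delta: [ 0.065 -0.008  2.441] [0.022 0.457 0.042] w 0.0293 F [ 0.105  1.03  -0.443]
top face H med nan 0
wrist face H med 6.684028137850573e-05 12686
  return _methods._mean(a, axis=axis, dtype=dtype,
  ret = ret.dtype.type(ret / rcount)
```

View pics/wrist6.png

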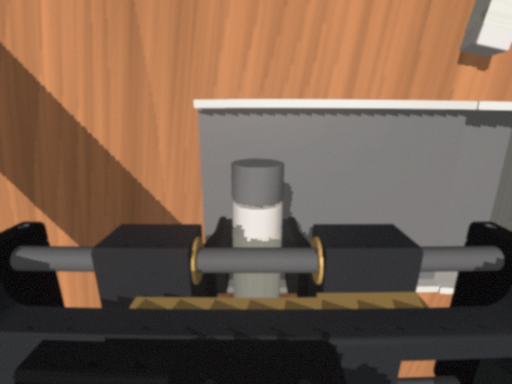

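The tube is held crosswise above the ramp's top, clear of the fences. The wrist camera puts the face height within 0.1 mm of the fit. Lowering, with a force check at the end.

Call:
carry_out([
  [1,0.05,0,0.8,0,0.4,0],
  [1,0.05,0,1.5,0,0.4,0],
  [1,0.05,0,2.0,0,0.4,0],
  [1,0.05,0,2.3,0,0.4,0],
  [1,0.05,0,2.4,0,0.4,0],
  [1,0.05,0,2.45,0,0.4,0],
  [1,0.05,0,2.45,0,0.4,0],
])

```text
time: 12.95
position: [0.4685, 0.0162, 0.0572]
tool_rot: [0.995, 0.075, -0.068, 0.006]
ft_force: [1.0, -0.2, -1.1]
grip_width: 0.0294
```

```bash
python3 - <<'E'
from h import *
delta(face(-.07,0,.0055),Rface)
E
```

```text
t 12.95 at [0.469 0.016 0.057] to [0.467 0.017 0.055] delta: [-0.047 -0.049  0.079] [ 0.11  -0.135  0.046] w 0.0294 F [ 1.02  -0.15  -1.083]
```

Call:
carry_out([
  [1,0,0,0.06,0,0,0],
  [1,0,0,0.06,0,0,0],
])

```text
time: 13.15
position: [0.4682, 0.0159, 0.0556]
tool_rot: [0.995, 0.075, -0.068, 0.006]
ft_force: [-0.7, 0.1, -0.7]
grip_width: 0.0296
```

Call:
carry_out([
  [-1,0,0,0,0,0,0],
  [-1,0,0,0,0,0,0],
  [-1,0,0,0,0,0,0],
  [-1,0,0,0,0,0,0],
  [-1,0,0,0,0,0,0],
  [-1,0,0,0,0,0,0],
  [-1,0,0,0,0,0,0],
])

```text
time: 13.85
position: [0.4679, 0.016, 0.0554]
tool_rot: [0.995, 0.075, -0.069, 0.006]
ft_force: [-0.5, 0.0, -0.2]
grip_width: 0.0777
```

```bash
python3 - <<'E'
from h import *
p,d=camera("wrist"); cv2.imwrite("pics/w7.png",p[:,:,::-1])
print(get_obs()["grip_width"],get_obs()["ft_force"])
E
```

```text
0.08114518894904399 [ 0.355 -0.283 -0.16 ]
```

View pics/w7.png

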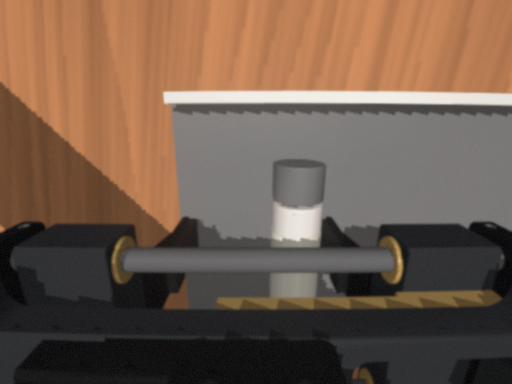

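The tube rests on the face against the downhill finger, cap at (182,298). Lifting straight off so it can roll.

Call:
carry_out([
  [-1,0,0,-0.6,0,0,0],
  [-1,0,0,-1.4,0,0,0],
  [-1,0,0,-2.4,0,0,0],
  [-1,0,0,-3.5,0,0,0],
  [-1,0,0,-4.5,0,0,0],
  [-1,0,0,-5.0,0,0,0],
  [-1,0,0,-5.0,0,0,0],
  [-1,0,0,-5.0,0,0,0],
])

```text
time: 14.7
position: [0.4845, 0.0188, 0.1789]
tool_rot: [0.995, 0.075, -0.069, 0.006]
ft_force: [-0.4, -0.2, -0.0]
grip_width: 0.0871
```

Call:
carry_out([
  [-1,-0.5,0,0,0,0,0],
  [-1,-0.5,0,0,0,0,0],
  [-1,-0.5,0,0,0,0,0],
  [-1,-0.5,0,0,0,0,0],
  [-1,-0.5,0,0,0,0,0],
  [-1,-0.5,0,0,0,0,0],
  [-1,-0.5,0,0,0,0,0],
  [-1,-0.5,0,0,0,0,0],
])

```text
time: 15.5
position: [0.4728, 0.0169, 0.1809]
tool_rot: [0.995, 0.075, -0.069, 0.006]
ft_force: [-0.3, 0.5, 0.4]
grip_width: 0.087
```

```bash
python3 - <<'E'
from h import *
o=[]
for nme in ("side","wrist"):
    i=camera_info(nme);p,d=camera(nme);W=cloud(nme,p,d,i);o.append(p[:,:,::-1])
    rel=W-O;X=rel@u;Y=rel@n
    k=(d>.05)&(X>.1)&(X<.148)&(abs(Y)<.075)&(W[...,2]>.02)&(W[...,2]<.045)
    if k.sum(): print(nme,k.sum(),np.percentile(X[k],[2,50,98]),np.percentile(Y[k],[2,98]),np.percentile(W[...,2][k],98))
cv2.imwrite("pics/end.png",cv2.resize(np.hstack(o),(800,300)))
print(get_obs()["time"],get_obs()["position"])
E
```

```text
side 261 [0.101 0.13  0.147] [-0.053  0.048] 0.03931616449621451
wrist 2604 [0.119 0.128 0.145] [-0.042  0.047] 0.039062901718109146
15.6 [0.473 0.017 0.181]
```

View pics/end.png

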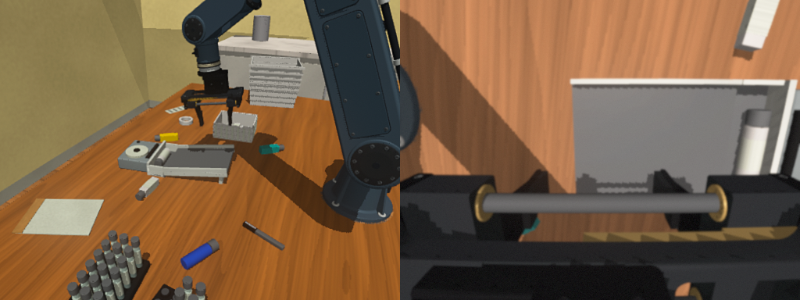

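The tube is in the trough: top at 39 mm, so its middle is at about 24 mm. I'll let it settle and compare two looks a moment apart.

Call:
carry_out([
  [-1,0,0,-0.5,0,0,0],
  [-1,0,0,-0.5,0,0,0],
  [-1,0,0,-0.5,0,0,0],
  [-1,0,0,-0.5,0,0,0],
  [-1,0,0,-0.5,0,0,0],
  [-1,0,0,-0.5,0,0,0],
  [-1,0,0,-0.5,0,0,0],
  [-1,0,0,-0.5,0,0,0],
])

```text
time: 16.4
position: [0.4743, 0.0171, 0.1932]
tool_rot: [0.995, 0.075, -0.069, 0.006]
ft_force: [-0.6, -0.3, 0.0]
grip_width: 0.0873
```

Call:
carry_out([
  [-1,0,0,0,0,0,0],
  [-1,0,0,0,0,0,0],
  [-1,0,0,0,0,0,0],
  [-1,0,0,0,0,0,0],
  [-1,0,0,0,0,0,0],
  [-1,0,0,0,0,0,0],
  [-1,0,0,0,0,0,0],
  [-1,0,0,0,0,0,0],
])

```text
time: 17.2
position: [0.4744, 0.0172, 0.1933]
tool_rot: [0.995, 0.075, -0.069, 0.006]
ft_force: [-1.0, 0.1, 0.7]
grip_width: 0.0868
```

```bash
python3 - <<'E'
from h import *
for j in range(5):
    i=camera_info("wrist");p,d=camera("wrist");W=cloud("wrist",p,d,i)
    rel=W-O;X=rel@u;Y=rel@n
    k=(d>.05)&(X>.1)&(X<.148)&(abs(Y)<.075)&(W[...,2]>.03)&(W[...,2]<.045)
    print(np.percentile(X[k],[2,50,98]),np.percentile(Y[k],[2,98]),np.percentile(W[...,2][k],98))
p,d=camera("top");cv2.imwrite("pics/top8.png",p[:,:,::-1]);print(get_obs()["time"])
E
```

```text
[0.121 0.131 0.146] [-0.047  0.046] 0.039235767005127854
[0.121 0.131 0.146] [-0.047  0.046] 0.03910192966122674
[0.121 0.131 0.146] [-0.047  0.046] 0.039174592460546644
[0.121 0.131 0.146] [-0.047  0.046] 0.03923963689032065
[0.121 0.131 0.146] [-0.047  0.046] 0.0390957958997878
17.5
```

View pics/top8.png

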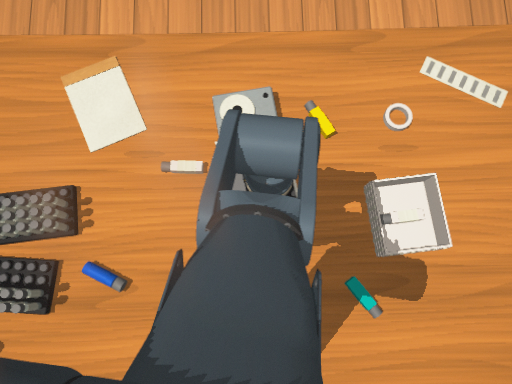

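The round tube is at rest in the trough, with five readings the same at ramp x about 0.13. The top view shows the square tube flat in the basket, with its cap at (218,387). The robot touches nothing, so I'm handing in.

```bash
python3 -c "
from rig import *
print(hand_in())"
```

```text
the job is handed in; nothing more can be done
None
```

The job is done and handed in at about 17.5 s of the 54 s allowed. `hand_in()` reports no verdict, so I don't know how it was judged.

- **Square tube:** I gripped the stuck tube square to the ramp's face and let it go low inside the basket. The last top view shows it lying flat in there.
- **Round tube:** I laid it crosswise at ramp_top and let it go. As the jaws opened it leaned on the downhill finger, and when I lifted the fingers it rolled down by itself.
- **Last checks:** The round tube lies in the trough at ramp x about +0.13 m, with its middle about 24 mm above the table. Five readings in a row were the same. The gripper was open and clear of everything.
- **Checks that failed:** The top camera could not confirm the ramp's face or see the trough because the arm blocked it. Those measurements came from the wrist camera, which agreed with the first ramp fit. No checks disagreed.

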